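Dispense two spacers with the rocker gates

ROBOT

A 6-joint arm with a two-finger parallel gripper is mounted at the origin on the work surface. World frame = base frame: x ahead of the robot, y to its left, z up, the work surface at z = 0. Lengths are in m, angles in rad, forces in N, time in s.
With the tool pointing down it reaches from about 0.25 to 0.725 m from the base axis. Payload 4 kg.
Tool frame: the origin (TCP) lies midway between the tips of the shut fingers; the grasp point (between the pads) lies 19 mm behind it (bot.grip_point_offset is the distance from the TCP to the grasp point, in m); z points along the fingers, y is the line along which they close (so a half turn about z gives the same grasp; the last joint's range is limited). The gripper opens to 85 mm and grips with 20 to 120 N. Pads are 22 mm wide; open, the fingers measure 114 mm over their backs; the gripper's body (76 mm by 85 mm) begins 54 mm behind the grasp point. The pads swing forward as they close: fully open they stand 13 mm farther back than shut.
Start: joints at [-1.288, 0.241, 0.005, 1.335, 0, 1.571], TCP at [0.14, -0.48, 0.231] pointing down, gripper open.
Joint ranges: [-2.72, 2.72], [-1.05, 1.87], [-1.09, 1.28], [-1.99, 2.15], [-1.42, 1.44], [-3.14, 3.14]. Speed limits (rad/s): [2.79, 2.79, 3.14, 3.14, 3.14, 3.14].

INTERFACE

Orientations are given as a unit quaternion [x, y, z, w].
In Python, from workcell import bot gives the robot as it stands.
- The arm moves only by the tool step_arm, never from a script. Its argument "targets" is text: rows parted by semicolons, each of 7 numbers parted by spaces: the opening, from -1 (shut) to 1 (fully open), so that 0 is half open, then the shift along the world's x, y, z normalised to -1 to 1, where 1 is 0.5 m, then the turn, a rotation vector about the world's x, y, z normalised to -1 to 1, where 1 is pi/4 rad. In form: gripper x y z wx wy wz; .... A call has 1 to 10 rows; each row is the pose to reach, as a shift and turn from the pose commanded when the call began; what a row does not reach only later rows make up. A row lasts 1/12 s, in which the tool goes at most 41.7 mm and 7.16 degrees, less where a joint would pass 70% of its speed; a pose out of reach is approached as far as the arm can. A call with a number of a shift or a turn outside -1 to 1 is refused whole. A call with a gripper value outside its range is refused whole. The fingers move at their own pace and stop on an object; the grip force is fixed at half the most. Time passes only in rows, so rows that repeat a pose let the fingers close. It gives the time, the measured TCP pose, the force, the opening and the grip force at its end, in the units of the state.
- bot.get_obs(): the state, without advancing time (a new reading comes with each control period).
- bot.camera(name): name is "scene" or "top"; returns the picture (400x640x3 uint8, red, green, blue); there is no depth.
- bot.camera_info(name): a dict with "vertical_fov" (degrees; the focal length in pixels is half the picture's height over the tangent of half this angle, whatever the lens; pixels are square), "cx", "cy" (the principal point, pixels), "D" ([k1, k2, p1, p2, k3] as OpenCV has them; the pictures are not rectified), "pose" (4x4, takes a point from camera to world coordinates). Camera axes: x right, y up, looking along -z (the intrinsics and any distortion apply to the point x, -y, -z); pixel columns grow to the right and rows downward; lengths in m; the calibration is good to about 2 mm. A picture is of the moment at which its call begins. camera_info takes no time and is no camera call.
- bot.job_done(): hands the job in; it is judged then, once.
The state is a dict: "clock": time; "joint_pos": joint angles; "joint_vel": joint speeds; "tau": joint torques, N m; "eef_pos": TCP position; "tool_rot": TCP orientation; "ft_force": force on the tool from outside, world axes, zero at the start; "ft_torque": the same for the moment, N m; "grip_width": finger opening in m; "grasp_force": force on a finger pad.
Only numpy, scipy, OpenCV 4.12 (cv2) and the standard library are available. Lean on these libraries where they do the work, as an engineer would, in place of code of your own. Each camera call takes 0.05 s, during which the arm holds its last target. There are 200 camera calls.

TASK

Get the brass spacer and then the black spacer out of the dispenser: with the fingertips, press down the red paddle of the lane where the brass one waits, so that its gate lifts and the spacer rolls into the catch tray, and let the paddle spring back; then do the same for the black one. Leave the white spacer waiting behind its shut gate. Touch neither the spacers nor the gates, pick nothing up, and leave the other things on the bench where they stand.

Things in the scene. Friction and masses are not known exactly. Their poses are not given: they have to be found in the camera images.
- dispenser: Fixed blue dispenser, three sloping lanes 70 mm apart, 216 mm wide. Origin: centre of its underside. Its +x points down the lanes: red paddles at x -0.13, gates at x 0.09, catch tray x 0.13 to 0.21 (yellow front lip 60 mm high); left lane at y +0.07, middle 0, right -0.07. Lane walls are 105 mm high, the yellow pivot brackets 138 mm, lifted gates reach at most 170 mm
- paddle_left (a point): centre of the top face of the red paddle (44 mm along the lane, 40 mm wide, 10 mm thick) on the near end of the left lane's rocking lever, 135 mm above the table when at rest; free space below it. The lever is a red bar that pivots 110 mm from here; the gate hangs on its other end, 110 mm past the pivot
- lever_left (a joint): tilt of the left lane's lever, rad: 0 at rest with the gate shut, growing as the paddle is pressed down; stop at 0.32 (paddle 36 mm down). The gate clears a spacer from about 0.2 (paddle 22 mm down). A spring shuts it again: about 2 N at the paddle to start, 5 N at the stop
- gate_left (a point): middle of the red gate tongue (22 mm wide, 56 mm high) on the far end of the left lane's lever; 100 mm above the table at rest
- paddle_mid (a point): centre of the top face of the red paddle (44 mm along the lane, 40 mm wide, 10 mm thick) on the near end of the mid lane's rocking lever, 135 mm above the table when at rest; free space below it. The lever is a red bar that pivots 110 mm from here; the gate hangs on its other end, 110 mm past the pivot
- lever_mid (a joint): tilt of the mid lane's lever, rad: 0 at rest with the gate shut, growing as the paddle is pressed down; stop at 0.32 (paddle 36 mm down). The gate clears a spacer from about 0.2 (paddle 22 mm down). A spring shuts it again: about 2 N at the paddle to start, 5 N at the stop
- gate_mid (a point): middle of the red gate tongue (22 mm wide, 56 mm high) on the far end of the mid lane's lever; 100 mm above the table at rest
- paddle_right (a point): centre of the top face of the red paddle (44 mm along the lane, 40 mm wide, 10 mm thick) on the near end of the right lane's rocking lever, 135 mm above the table when at rest; free space below it. The lever is a red bar that pivots 110 mm from here; the gate hangs on its other end, 110 mm past the pivot
- lever_right (a joint): tilt of the right lane's lever, rad: 0 at rest with the gate shut, growing as the paddle is pressed down; stop at 0.32 (paddle 36 mm down). The gate clears a spacer from about 0.2 (paddle 22 mm down). A spring shuts it again: about 2 N at the paddle to start, 5 N at the stop
- gate_right (a point): middle of the red gate tongue (22 mm wide, 56 mm high) on the far end of the right lane's lever; 100 mm above the table at rest
- brass_spacer: gold-coloured brass spacer roller, 30 mm diameter, 58 mm long, lying across one of the three lanes behind its shut gate (x +0.07 in the dispenser's frame); which lane varies. Origin at its centre; it rolls, so its orientation turns
- black_spacer: black rubber spacer roller, 30 mm diameter, 58 mm long, lying across one of the three lanes behind its shut gate (x +0.07 in the dispenser's frame); which lane varies. Origin at its centre; it rolls, so its orientation turns
- white_spacer: white nylon spacer roller, 30 mm diameter, 58 mm long, lying across one of the three lanes behind its shut gate (x +0.07 in the dispenser's frame); which lane varies. Origin at its centre; it rolls, so its orientation turns
- bolt_a: Bystander (sizes in mm): bright steel hex bolt standing on its head, 40 wide, 85 tall. Origin: centre of its underside.
- bolt_b: Bystander (sizes in mm): copper-brown hex bolt standing on its head, 40 wide, 70 tall, in front of the paddles. Origin: centre of its underside.
- nut: Bystander (sizes in mm): large hex nut lying flat, 42 wide, 20 tall. Origin: centre of its underside.
- tape: Bystander (sizes in mm): black ring, a roll of tape lying flat, 100 across, 30 tall. Origin: centre of its underside.
- oil_bottle: Bystander (sizes in mm): amber bottle with a green cap, 56 across, 150 tall. Origin: centre of its underside.
- wrench: Bystander (sizes in mm): steel wrench lying flat, 160 long (origin at its middle). 
- small_bin: Bystander (sizes in mm): small empty blue open bin, 120 x 90, 55 tall. Origin: centre of its underside.
Not all that is in view belongs to the job. What is shaped like the white_spacer but green or purple is not meant. What is shaped like the brass_spacer but green is not meant.

How it is judged:
By the outcome, as a careful person would: the job done as asked, in the order asked, and still so for the second after the job is handed in, with the robot touching nothing.
It also fails if it takes over 48 s, if anything falls off the work surface, if the arm or the gripper's body presses on something with over 40 N, if the wrist force passes 120 N, or if a joint passes its speed limit or range.

## Working session

There is one attempt and no reset: what is moved stays moved. The work goes in short steps, Python scripts to look and compute and a tool call to move; the robot and the scene stay as the last step left them, time stands still between calls to the robot, and variables do not carry over. Pictures are saved under pics/ and viewed, at most 10 in all, crops included, and the job is handed in when it is done.

Besides the shell and the picture viewer there is one more tool, called after "Emit:" as name(argument=value, ...), one argument or row to a line, values as JSON. step_arm: Moves the arm, as the interface text tells. Scaled input: -1 to 1 covers 0.5 m each way for a shift and pi/4 rad each way for a turn. Its arguments: {"type":"object","properties":{"targets":{"type":"string"}},"required":["targets"]}

```bash
mkdir -p pics; python3 - <<'E'
from workcell import bot
import cv2
for n in("scene","top"):
    im=bot.camera(n); cv2.imwrite(f"pics/{n}0.png",im[:,:,::-1]); i=bot.camera_info(n); print(n,i)
o=bot.get_obs(); print(o["clock"],o["eef_pos"],o["tool_rot"],o["grip_width"])
E
```

```text
scene {'vertical_fov': 53.98734583508605, 'cx': 320.3239518877404, 'cy': 198.86791197829592, 'D': array([-0.08166576,  0.        ,  0.        ,  0.        ,  0.        ]), 'pose': array([[-0.38093714, -0.63998618,  0.66731147,  1.14967113],
       [ 0.92451672, -0.25391037,  0.28425052,  0.2933602 ],
       [-0.0124791 ,  0.72522219,  0.68840181,  0.6763648 ],
       [ 0.        ,  0.        ,  0.        ,  1.        ]])}
top {'vertical_fov': 54.80792875709314, 'cx': 320.3839682658763, 'cy': 204.27107510364948, 'D': array([-0.00461591,  0.        ,  0.        ,  0.        ,  0.        ]), 'pose': array([[ 0.00608142,  0.98145319, -0.19160545,  0.44343735],
       [-0.99997103,  0.00509143, -0.00565874,  0.04806767],
       [-0.00457824,  0.19163431,  0.98145572,  0.9210253 ],
       [ 0.        ,  0.        ,  0.        ,  1.        ]])}
0.1 [ 0.1393854  -0.47958121  0.23049027] [ 9.90016141e-01  1.40950752e-01 -1.30016125e-04 -9.53168565e-04] 0.08534531676643069
```

View pics/scene0.png

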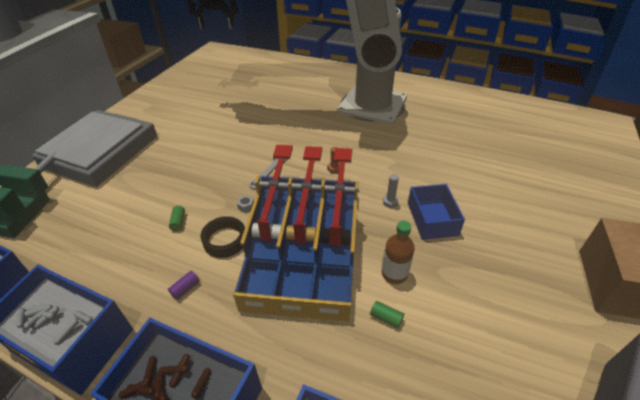

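View pics/top0.png

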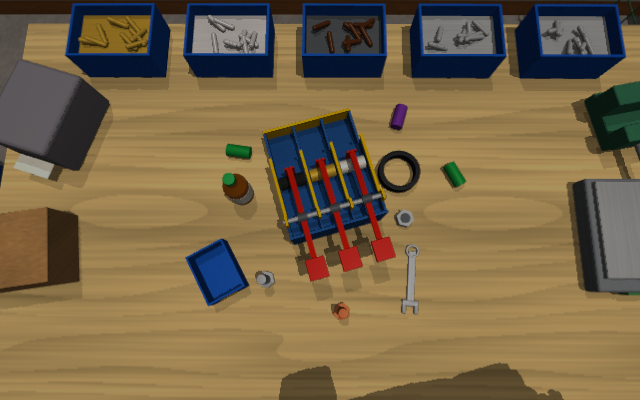

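The top view shows the paddles at about (316,268), (349,259) and (383,249). The rollers are black in the left lane, brass in the middle at (322,172) and white in the right lane. bolt_b stands at (342,311), in front of the paddles.

```bash
cat > h.py <<'E'
import numpy as np, cv2
def ray(i,uv,z,h=400):
    f=h/2/np.tan(np.radians(i["vertical_fov"])/2)
    K=np.array([[f,0,i["cx"]],[0,f,i["cy"]],[0,0,1]])
    p=cv2.undistortPoints(np.array([[uv]],float),K,i["D"])[0,0]
    T=i["pose"]; d=T[:3,:3]@[p[0],-p[1],-1]; o=T[:3,3]
    return o+d*(z-o[2])/d[2]
def paddles(im):
    b=im.astype(int); m=((b[...,0]>130)&(b[...,1]<70)&(b[...,2]<70)).astype(np.uint8)
    m=cv2.morphologyEx(m,cv2.MORPH_OPEN,np.ones((13,13),np.uint8))
    n,_,s,c=cv2.connectedComponentsWithStats(m)
    return s[1:,4],c[1:]
E
python3 - <<'E'
from workcell import bot
from h import *
im=cv2.imread("pics/top0.png")[:,:,::-1]; i=bot.camera_info("top")
a,c=paddles(im); P=[]
for k in range(len(c)): P.append(ray(i,c[k],.135)); print(a[k],c[k].round(1),P[-1].round(4))
P=np.array(sorted(P,key=lambda p:-p[1])); d=P[0]-P[2]; print("gap",np.linalg.norm(np.diff(P,axis=0),axis=1),"yaw",np.arctan2(-d[0],d[1]))
print("bolt_b",ray(i,(342,308),.07),"bolt_a",ray(i,(262,277),.085),"bottle",ray(i,(229,180),.15))
# check: scene view of the same paddles
j=bot.camera_info("scene"); 
for uv in((283,150),(313,153),(343,155)): print("scene",ray(j,uv,.135).round(3))
y=np.arctan2(-d[0],d[1]);u=np.array([np.cos(y),np.sin(y),0])
for k in range(3): print("gate",(P[k]+.2*u).round(3))
for uv in((289,180),(322,172),(354,164)): print("roller",ray(i,uv,.09).round(3))
e=bot.get_obs()["eef_pos"]
for p in P: print("shift",((p-e)/.5).round(3))
E
```

```text
313 [383.  248.9] [ 0.5053 -0.075   0.135 ]
314 [350.  258.1] [ 0.4864 -0.008   0.135 ]
327 [316.6 267.9] [0.4664 0.0594 0.135 ]
gap [0.07026986 0.06965549] yaw 0.28202875552006224
bolt_b [0.38409949 0.00543513 0.07      ] bolt_a [0.44804462 0.17638384 0.085     ] bottle [0.64403866 0.24149698 0.15      ]
scene [ 0.505 -0.073  0.135]
scene [ 0.49  -0.004  0.135]
scene [0.472 0.063 0.135]
gate [0.658 0.115 0.135]
gate [0.679 0.048 0.135]
gate [ 0.697 -0.019  0.135]
roller [0.66  0.123 0.09 ]
roller [0.679 0.05  0.09 ]
roller [ 0.698 -0.022  0.09 ]
shift [ 0.654  1.078 -0.191]
shift [ 0.694  0.943 -0.191]
shift [ 0.732  0.809 -0.191]
```

Emit:
step_arm(
  targets="-1 0.69 0.942 0 0 0 0;-1 0.69 0.942 0 0 0 0;-1 0.69 0.942 0 0 0 0;-1 0.69 0.942 0 0 0 0;-1 0.69 0.942 0 0 0 0;-1 0.69 0.942 0 0 0 0;-1 0.69 0.942 0 0 0 0;-1 0.69 0.942 0 0 0 0;-1 0.69 0.942 0 0 0 0;-1 0.69 0.942 0 0 0 0",
)

```text
clock: 0.93
eef_pos: [0.3862, -0.142, 0.2312]
tool_rot: [0.99, 0.141, -0.0, 0.0]
ft_force: [0.2, -0.7, 1.1]
grip_width: -0.0002
grasp_force: 0.0
```

Emit:
step_arm(
  targets="-1 0.2 0.268 0 0 0 0;-1 0.2 0.268 0 0 0 0;-1 0.2 0.268 0 0 0 0;-1 0.2 0.268 0 0 0 0;-1 0.2 0.268 0 0 0 0;-1 0.2 0.268 -0.07 0 0 0;-1 0.2 0.268 -0.13 0 0 0;-1 0.2 0.268 -0.13 0 0 0;-1 0.2 0.268 -0.13 0 0 0",
)

```text
clock: 1.68
eef_pos: [0.4837, -0.0102, 0.1649]
tool_rot: [0.99, 0.141, -0.003, -0.0]
ft_force: [0.8, 1.0, 0.0]
grip_width: -0.0
grasp_force: 0.0
```

```bash
python3 - <<'E'
from workcell import bot
import cv2,numpy as np
a=bot.camera("scene")[120:330,220:460];b=bot.camera("top")[90:330,200:460]
a=cv2.resize(a,(400,350));b=cv2.resize(b,(390,350))
cv2.imwrite("pics/c1.png",np.hstack([a,b])[:,:,::-1])
E
```

```text
(no output)
```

View pics/c1.png

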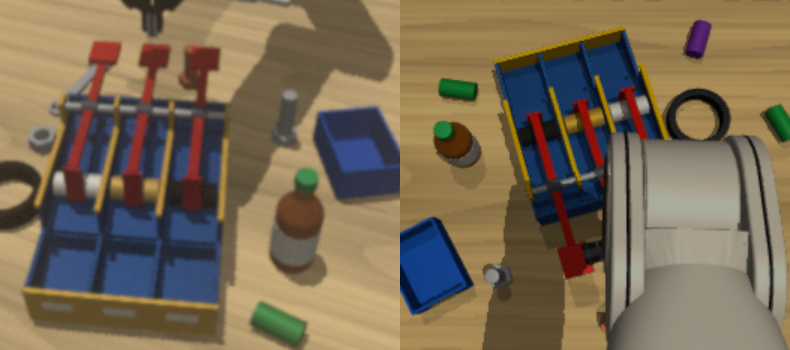

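The fingertips are above the middle paddle in the scene crop, at (152,30). The rollers run white, brass, black from the right lane to the left, so I press the middle paddle.

Emit:
step_arm(
  targets="-1 0 0 -0.05 0 0 0;-1 0 0 -0.075 0 0 0;-1 0 0 -0.1 0 0 0;-1 0 0 -0.12 0 0 0;-1 0 0 -0.12 0 0 0;-1 0 0 -0.12 0 0 0;-1 0 0 -0.12 0 0 0;-1 0 0 -0.12 0 0 0;-1 0 0 -0.12 0 0 0;-1 0 0 -0.12 0 0 0",
)

```text
clock: 2.62
eef_pos: [0.4867, -0.0102, 0.1072]
tool_rot: [0.99, 0.141, 0.001, 0.0]
ft_force: [2.1, -1.4, 5.4]
grip_width: -0.0
grasp_force: 2.2
```

```bash
python3 - <<'E'
from workcell import bot
import cv2,numpy as np
a=bot.camera("scene")[120:330,220:460]
cv2.imwrite("pics/c2.png",cv2.resize(a,(480,420))[:,:,::-1])
E
```

```text
(no output)
```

View pics/c2.png

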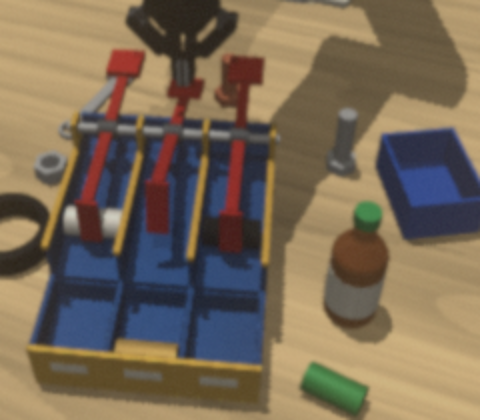

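The middle gate is up and the brass spacer lies in the tray behind the lip, at (147,348). Next I release the paddle and move over the left one.

Emit:
step_arm(
  targets="-1 0 0 0.04 0 0 0;-1 0 0 0.08 0 0 0;-1 0 0 0.13 0 0 0;-1 0 0 0.13 0 0 0;-1 -0.02 0.07 0.13 0 0 0;-1 -0.04 0.135 0.13 0 0 0;-1 -0.04 0.135 0.13 0 0 0;-1 -0.04 0.135 0.13 0 0 0;-1 -0.04 0.135 0.13 0 0 0",
)

```text
clock: 3.42
eef_pos: [0.4646, 0.0575, 0.1702]
tool_rot: [0.99, 0.141, -0.001, 0.0]
ft_force: [0.1, -0.1, -0.0]
grip_width: -0.0
grasp_force: 0.0
```

```bash
python3 - <<'E'
from workcell import bot
import cv2,numpy as np
a=bot.camera("scene")[120:330,220:460];b=bot.camera("top")[90:330,200:460]
a=cv2.resize(a,(400,350));b=cv2.resize(b,(390,350))
cv2.imwrite("pics/c3.png",np.hstack([a,b])[:,:,::-1])
E
```

```text
(no output)
```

View pics/c3.png

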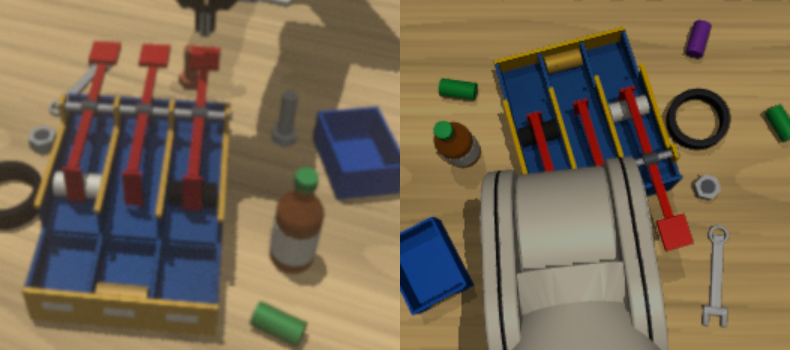

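The middle gate has shut again and brass is in the tray at (563,60) in the top crop. The fingertips are above the left paddle at (205,25), so I press it next.

Emit:
step_arm(
  targets="-1 0 0 -0.06 0 0 0;-1 0 0 -0.085 0 0 0;-1 0 0 -0.11 0 0 0;-1 0 0 -0.13 0 0 0;-1 0 0 -0.13 0 0 0;-1 0 0 -0.13 0 0 0;-1 0 0 -0.13 0 0 0;-1 0 0 -0.13 0 0 0;-1 0 0 -0.13 0 0 0;-1 0 0 -0.13 0 0 0",
)

```text
clock: 4.35
eef_pos: [0.4659, 0.0568, 0.1068]
tool_rot: [0.99, 0.141, 0.0, 0.001]
ft_force: [0.6, -3.8, 4.5]
grip_width: -0.0
grasp_force: 2.3
```

```bash
python3 - <<'E'
from workcell import bot
import cv2,numpy as np
a=bot.camera("scene")[120:330,220:460]
cv2.imwrite("pics/c4.png",cv2.resize(a,(480,420))[:,:,::-1])
E
```

```text
(no output)
```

View pics/c4.png

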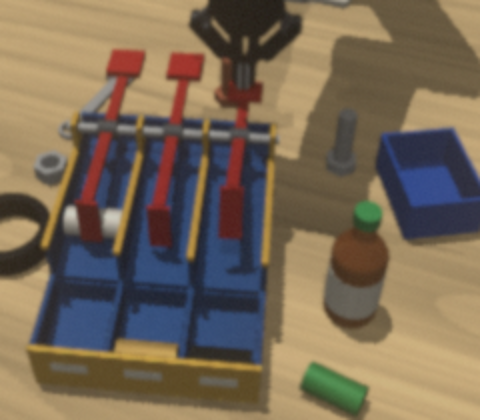

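The black spacer has left its place behind the left gate, though the lip may be hiding it. I hold a moment longer, then release and check from the top.

Emit:
step_arm(
  targets="-1 0 0 0 0 0 0;-1 0 0 0 0 0 0;-1 0 0 0 0 0 0;-1 0 0 0.04 0 0 0;-1 0 0 0.08 0 0 0;-1 0 0 0.16 0 0 0;-1 0 0 0.24 0 0 0;-1 0 0 0.26 0 0 0",
)

```text
clock: 5.07
eef_pos: [0.4682, 0.059, 0.2418]
tool_rot: [0.99, 0.141, 0.004, -0.001]
ft_force: [0.9, 0.5, 1.5]
grip_width: 0.0
grasp_force: 0.0
```

Emit:
step_arm(
  targets="-1 -0.08 -0.08 0 0 0 0;-1 -0.16 -0.16 0 0 0 0;-1 -0.2 -0.24 0 0 0 0;-1 -0.2 -0.32 0 0 0 0;-1 -0.2 -0.4 0 0 0 0;-1 -0.2 -0.48 0 0 0 0;-1 -0.2 -0.5 0 0 0 0;-1 -0.2 -0.5 0 0 0 0",
)

```text
clock: 5.73
eef_pos: [0.3658, -0.1965, 0.2357]
tool_rot: [0.99, 0.138, 0.0, 0.0]
ft_force: [-0.8, -0.6, -0.1]
grip_width: 0.0
grasp_force: 0.0
```

```bash
python3 - <<'E'
from workcell import bot
import cv2,numpy as np
a=bot.camera("scene")[120:330,220:460];b=bot.camera("top")[90:330,200:460]
a=cv2.resize(a,(400,350));b=cv2.resize(b,(390,350))
cv2.imwrite("pics/c5.png",np.hstack([a,b])[:,:,::-1])
E
```

```text
(no output)
```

View pics/c5.png

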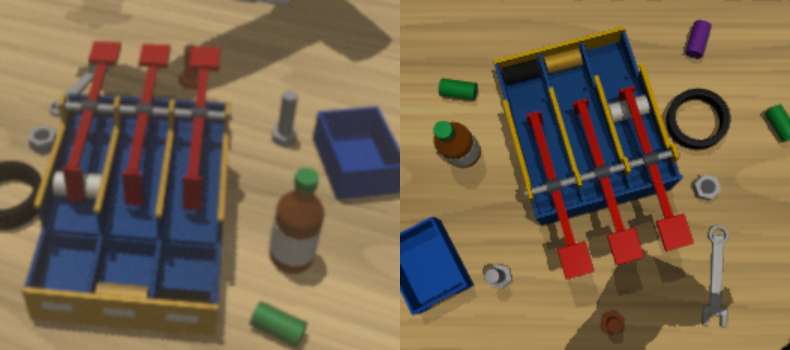

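Black at (520,72) and brass at (563,60) both lie in the tray. White waits at (628,108) behind its shut gate, all the levers are at rest and the bystanders have not moved.

```bash
python3 -c "
from workcell import bot
print(bot.job_done())"
```

```text
the job is handed in; nothing more can be done
None
```

The brass spacer and then the black one were released into the catch tray, the white one still waits behind its shut gate, the other things on the bench look unmoved, and the job was handed in at about 6 s on the robot clock.

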